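# Clamp a dowel in the toggle-clamp jig

### The arm

A 7-joint arm with a two-finger parallel gripper is mounted at the origin on a cart in front of the work surface, level with it; the furniture and walls round the work are solid. World frame = base frame: x ahead of the robot, y to its left, z up, the work surface at z = 0. Lengths are in m, angles in rad, forces in N, time in s.
With the tool pointing down it reaches from about 0.425 to 0.925 m from the base axis. Payload 6.8 kg.
Tool frame: the origin (TCP) lies on the centre line of the jaws, within the pads' length; the fingertips stand 8 mm ahead of it and the grasp point (between the pads) lies 11 mm behind it (bot.tips_ahead is the distance from the TCP to the fingertips, in m); z points along the fingers, y is the line along which they close (so a half turn about z gives the same grasp; the last joint's range is limited). The gripper opens to 85 mm and grips with 20 to 120 N. Pads are 22 mm wide; open, the fingers measure 114 mm over their backs; the gripper's body (76 mm by 85 mm) begins 54 mm behind the grasp point. The pads swing forward as they close: fully open they stand 13 mm farther back than shut.
Start: joints at [-0.108, 0.477, 0.022, 1.555, -0.011, 1.109, -0.083], TCP at [0.675, 0, 0.239] pointing down, gripper open.
Joint ranges: [-2.96, 2.96], [-0.34, 2.1], [-1.41, 1.46], [0.24, 2.44], [-1.37, 4.51], [0.17, 1.92], [-2.96, 2.96]. Speed limits (rad/s): [2.39, 2.39, 3.14, 3.14, 3.14, 3.14, 3.14].

### API

Orientations are given as a unit quaternion [w, x, y, z].
In Python, from station import bot gives the robot as it stands.
- The arm moves only by the tool send_rows, never from a script. Its argument "deltas" is text: rows parted by semicolons, each of 4 numbers parted by spaces: the shift along the tool's x, y, z in m, then the turn about the tool's z in degrees. In form: x y z spin; .... A call has 1 to 5 rows; each row is the pose to reach, as a shift and turn from the pose commanded when the call began, along the tool's axes at that moment; what a row does not reach only later rows make up. A row lasts 1/10 s, in which the tool goes at most 50 mm and 8.59 degrees, less where a joint would pass 70% of its speed; a pose out of reach is approached as far as the arm can. A call with a gripper value outside its range is refused whole. "claw" is the opening, from 0 (shut) to 1 (fully open), set as the call begins (left out, the last holds). The fingers move at their own pace and stop on an object; "force" is the grip in N (left out, the last holds). Time passes only in rows, so rows that repeat a pose let the fingers close. It gives the time, the measured TCP pose, the force, the opening and the grip force at its end, in the units of the state.
- bot.get_obs(): the state, without advancing time (a new reading comes with each control period).
- bot.read_camera(name): name is "scene" or "side" or "wrist"; returns a dict with "img" (384x512x3 uint8, red, green, blue), "depth" (384x512 float32, m along the optical axis (not along the pixel's ray), 0 where there is no reading), "fx", "fy", "cx", "cy" (pixels), "camera_from_world" (4x4, takes a point from world to camera coordinates). Camera axes: x right, y up, looking along -z (the intrinsics and any distortion apply to the point x, -y, -z); pixel columns grow to the right and rows downward; lengths in m; the calibration is good to about 2 mm. A picture is of the moment at which its call begins.
- bot.hand_in(): hands the job in; it is judged then, once.
Trained networks look in a picture, given as the dict that the camera call returned (one of the last four; its "shot" number tells which), for a name from the list of things; names that differ only in an ending like _2 or _b are one class to them, and where a whole thing is asked for, a point or a joint stands for the part that bears it (a point fixed in the world has none). Each returns a list of dicts, best first, with "confidence" (0 to 1); they miss things now and then, are a little off and sometimes report something else, mostly with a low value. They report only what shows in the picture. A call takes as long as a camera call.
- bot.masks_of(picture, query): "mask" (384x512 bool, what is visible of it).
- bot.landmark_of(picture, query): "xyz" ([x, y, z] in m, in world coordinates, good to about 4 mm: a listed point, or the origin of a listed thing).
The state is a dict: "t": time; "q": joint angles; "joint_vel": joint speeds; "joint_torque": joint torques, N m; "eef_pos": TCP position; "tool_rot": TCP orientation; "contact_force": force on the tool from outside, world axes, zero at the start; "torque": the same for the moment, N m; "gripper_width": opening from 0.0 (shut) to 1.0 (fully open); "grasp_force": force on a finger pad.
Only numpy, scipy, OpenCV 4.12 (cv2) and the standard library are available. Lean on these libraries where they do the work, as an engineer would, in place of code of your own. Each camera call takes 0.05 s, during which the arm holds its last target. There are 200 camera calls.

### The job

Take the wooden dowel out of its spring clips through their open front and lay it centred across both V-cradles of the clamping jig. Then flip the clamp's lever over its high point until it snaps fully closed and the clamp holds the dowel down, and let go. Do not shift the masking tape, the glue bottle or the paint bottle.

Things in the scene. Friction and masses are not known exactly. Their poses are not given: they have to be found in the camera images.
- clip_rack: Low wooden rack, fixed: base plate 70 x 150 x 12 mm and two wooden posts (14 x 16 mm, 82 mm high, 16 to 30 mm behind the dowel's axis) that each carry a sprung steel C-clip. Origin on the table directly below the middle of the clips' bore; y runs along the dowel; the clips' mouths face the rack's -x side (towards the robot).
- clips (a point): Middle of the clips' common bore, 65 mm above the table; axes as the rack's. The clips are 13 mm wide, at y = -55 and +55 mm, tops 79 mm above the table; the 90 mm between them is free for fingers. The dowel snaps out by a straight level pull of 30 mm or more along -x, some 8 to 15 N in all; it does not come straight up out of the clips.
- dowel: Brown wooden dowel with rounded ends, 20 mm in diameter, 190 mm long, 60 g. Origin at its centre; y along its length. At the start it lies level in the clips, its axis 65 mm above the table.
- clamp_jig: Clamping jig, fixed: plywood base 150 x 190 x 12 mm with two wooden V-cradles at y = -72 and +72 mm and a steel toggle clamp at y = -72 mm. Origin on the table directly below the middle of the dowel's seat (the base runs from x = -48 to +102 mm); y runs along the seat, x from the cradles towards the clamp, z up.
- seat (a point): Where the dowel's centre comes to lie: on the jig's z axis, 55 mm above the table; axes as the jig's. The V faces slope at 45 degrees and catch a dowel that is up to 10 mm off sideways; their tops are 62 mm above the table and the space between the two cradles is free for the fingers. All clamp parts lie at y below -54 mm.
- clamp_lever (a joint): Lever angle, rad: 0 = open (standing up, leaning 10 degrees from vertical towards the cradles), 1.5 = fully closed (pointing along the jig's +x, 14 degrees above level). Starts open. A spring resists up to the high point at about 1.05 (at most about 1 Nm), then snaps it to 1.5 and holds it; let go before the high point, it springs back open.
- lever_hinge (a point): The lever's pivot: in the jig's frame x = 66, y = -72, z = 86 mm; axes as the jig's. The lever swings about the y axis and drives the hold-down arm.
- lever_tip (a point): Free end of the lever, on its centre line, 112 mm from the pivot (197 mm above the table when open). Its outer 70 mm is a round black grip, 16 mm thick; pushing it there over the high point takes about 9 to 12 N. It is pushed from its cradle side, first along the jig's +x, then down.
- clamp_arm: Steel hold-down arm of the clamp, 60 mm long, 22 mm wide; origin at its pivot (x = 46, y = -72, z = 82 mm in the jig). It stands up beside the seat, reaching 140 mm above the table, while the lever is open, and comes down over the dowel's end as the lever closes.
- clamp_pad: Sprung round rubber pad, 16 mm across, at the arm's end, origin in its pressing face; with the lever closed it presses on the dowel over the cradle at y = -72 mm with about 5 N.
- tape: Roll of masking tape lying flat, 56 mm across, 16 mm high; origin under its centre. To be left alone.
- glue: Small glue bottle with green cap, 44 x 44 x 62 mm; origin under its centre. To be left alone.
- paint: Small dropper paint bottle with black cap, 25 mm across, 82 mm high; origin under its centre. To be left alone.

How it is judged:
On the way, in this order (a step that is already met when the one before it is completed fails the run):
1. the dowel is out of the clips and clear of the rack (distance between dowel and clip_rack above 0.11 m), for 0.1 s.
2. the dowel lies in both V-cradles while the lever is still open (distance between dowel and seat below 0.022 m and z of dowel in the frame of seat below 0.004 m and angle between the y axis of dowel and the y axis of clamp_jig, either way round below 0.07 rad and value of joint clamp_lever below 0.6 rad), for 0.2 s.
At the end, for the whole second after the job is handed in: The lever is snapped closed (beyond 1.42 of 1.5 rad); the dowel lies at rest down in both V-cradles (within 4 mm in x and z, 22 mm along its length, 0.05 rad) and the clamp's pad presses on it with more than 2 N (value of joint clamp_lever above 1.42 rad and x of dowel in the frame of seat between -0.004 and 0.004 m and y of dowel in the frame of seat between -0.022 and 0.022 m and z of dowel in the frame of seat between -0.004 and 0.004 m and angle between the y axis of dowel and the y axis of clamp_jig, either way round below 0.05 rad and contact force between clamp_pad and dowel above 2 N and linear speed of dowel below 0.01 m/s); the robot touches nothing.
It fails at once if the tape, the glue bottle or the paint bottle is shifted by more than 30 mm or the bottles are tipped over (distance of any of tape, glue, paint from where it was at the start of the episode above 0.03 m or angle between any of glue, paint's own z axis and vertical above 0.7 rad).
It also fails if it takes over 56 s, if anything falls off the work surface, if the arm or the gripper's body presses on something with over 40 N, if the wrist force passes 120 N, or if a joint passes its speed limit or range.

## Working session

There is one attempt and no reset: what is moved stays moved. The work goes in short steps, Python scripts to look and compute and a tool call to move; the robot and the scene stay as the last step left them, time stands still between calls to the robot, and variables do not carry over. Pictures are saved under pics/ and viewed, at most 10 in all, crops included, and the job is handed in when it is done.

Besides the shell and the picture viewer there is one more tool, called after "Call:" as name(argument=value, ...) on one line, values as JSON. send_rows: Moves the arm, as the interface text tells. Its arguments: {"type":"object","properties":{"deltas":{"type":"string"},"claw":{"type":"number"},"force":{"type":"number"}},"required":["deltas"]}

```bash
ls; mkdir -p pics; cat > h.py <<'E'
import numpy as np, cv2
from station import bot
def save(p,n): cv2.imwrite('pics/'+n, p['img'][:,:,::-1])
def pts(p,mask):
    v,u=np.nonzero(mask&(p['depth']>0)); d=p['depth'][v,u]
    c=np.stack([(u-p['cx'])/p['fx']*d,-(v-p['cy'])/p['fy']*d,-d,np.ones_like(d)])
    return (np.linalg.inv(p['camera_from_world'])@c)[:3].T
E
python3 - <<'E'
from h import *
o=bot.get_obs(); print(o['t'],o['eef_pos'],o['tool_rot'],o['contact_force'],bot.tips_ahead)
ims=[]
for c in ['scene','side']:
    p=bot.read_camera(c); ims.append(p['img'])
    for n in ['clip_rack','clips','dowel','clamp_jig','seat','lever_hinge','lever_tip','clamp_arm','clamp_pad','tape','glue','paint']:
        r=bot.landmark_of(p,n)
        print(c,n,[(np.round(x['xyz'],3).tolist(),round(x['confidence'],2)) for x in r[:2]])
    for n in ['dowel']:
        m=bot.masks_of(p,n)
        if m:
            P=pts(p,m[0]['mask']); k=P.mean(0); w,V=np.linalg.eigh(np.cov(P.T)); s=(P-k)@V[:,2]
            print('mask',n,m[0]['confidence'],k,V[:,2],s.min(),s.max(),P.max(0))
cv2.imwrite('pics/a.png',cv2.resize(np.vstack(ims),None,fx=.78,fy=.78)[:,:,::-1])
E
```

```text
pics
0.0 [ 6.74423459e-01 -3.37345674e-05  2.38309480e-01] [-5.96355347e-04  7.07112044e-01  7.07100926e-01 -6.93662625e-04] [-0.74531464  0.72318003 -0.53795387] 0.008
scene clip_rack [([0.551, 0.193, 0.0], 0.71), ([0.481, -0.117, 0.003], 0.59)]
scene clips [([0.553, 0.199, 0.064], 0.91), ([0.549, -0.183, 0.195], 0.22)]
scene dowel [([0.548, 0.196, 0.064], 0.57)]
scene clamp_jig [([0.482, -0.115, 0.002], 0.64)]
scene seat [([0.552, 0.192, -0.001], 0.75), ([0.486, -0.121, 0.055], 0.65)]
scene lever_hinge [([0.566, -0.176, 0.086], 0.6), ([0.396, 0.102, 0.001], 0.45)]
scene lever_tip [([0.548, -0.182, 0.195], 0.73)]
scene clamp_arm [([0.546, -0.178, 0.086], 0.67)]
scene clamp_pad [([0.532, -0.186, 0.128], 0.37)]
scene tape [([0.397, 0.105, -0.0], 0.53), ([0.548, 0.197, 0.064], 0.4)]
scene glue [([0.732, 0.026, 0.004], 0.71)]
scene paint [([0.711, 0.188, -0.003], 0.72), ([0.532, -0.185, 0.133], 0.15)]
mask dowel 0.7 [0.54401051 0.18575034 0.07013584] [-0.05449282  0.99846477  0.00993142] -0.08402780591015917 0.099172547087414 [0.55787589 0.28485888 0.08060003]
side clip_rack [([0.548, 0.197, -0.0], 0.8), ([0.487, -0.117, 0.056], 0.63)]
side clips [([0.547, 0.194, 0.061], 0.74)]
side dowel [([0.548, 0.201, 0.065], 0.61)]
side clamp_jig [([0.491, -0.123, 0.004], 0.8), ([0.728, 0.021, -0.006], 0.51)]
side seat [([0.485, -0.118, 0.056], 0.67), ([0.533, -0.18, 0.129], 0.16)]
side lever_hinge [([0.568, -0.178, 0.091], 0.6)]
side lever_tip [([0.546, -0.178, 0.194], 0.61)]
side clamp_arm [([0.548, -0.176, 0.08], 0.63)]
side clamp_pad []
side tape [([0.396, 0.108, -0.006], 0.74)]
side glue [([0.728, 0.022, 0.0], 0.61)]
side paint [([0.712, 0.188, 0.0], 0.47)]
mask dowel 0.55 [0.54848275 0.16736053 0.06936875] [ 0.06600859 -0.99769575 -0.01568608] -0.11655731710716002 0.06512457877657876 [0.5757849  0.2839436  0.08161859]
```

View pics/a.png

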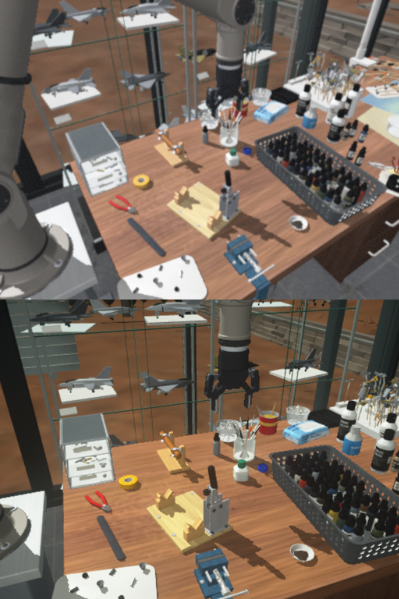

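Call:
send_rows(deltas="0.04 -0.025 0 0; 0.08 -0.05 0 0; 0.12 -0.076 0 0; 0.16 -0.1 0 -3; 0.195 -0.126 0 -3")

```text
t: 1.9
eef_pos: [0.5479, 0.1972, 0.2396]
tool_rot: [-0.0, 0.687, 0.726, 0.0]
contact_force: [0.9, 0.6, -0.9]
gripper_width: 1.003
grasp_force: 0.0
```

Call:
send_rows(deltas="0 0 0 0; 0 0 0 0")

```text
t: 2.1
eef_pos: [0.5485, 0.1961, 0.2396]
tool_rot: [0.0, 0.687, 0.726, 0.0]
contact_force: [0.5, -0.6, 1.0]
gripper_width: 1.004
grasp_force: 0.0
```

```bash
python3 - <<'E'
from h import *
o=bot.get_obs(); print(o['t'],o['eef_pos'],o['tool_rot'])
p=bot.read_camera('wrist'); save(p,'b.png')
for n in ['clip_rack','clips','dowel']:
    print(n,[(np.round(x['xyz'],3).tolist(),round(x['confidence'],2)) for x in bot.landmark_of(p,n)[:2]])
m=bot.masks_of(p,'dowel')
if m:
    P=pts(p,m[0]['mask']); print(P.min(0),P.max(0))
    T=P[P[:,2]>.06]; w,V=np.linalg.eigh(np.cov(T[:,:2].T)); print(m[0]['confidence'],T.mean(0),V[:,1],np.ptp((T[:,:2]-T[:,:2].mean(0))@V[:,0]))
E
```

```text
2.1 [0.54854439 0.19608327 0.2395868 ] [9.55408382e-05 6.87394174e-01 7.26284512e-01 2.19453360e-04]
clip_rack [([0.551, 0.194, -0.001], 0.91)]
clips [([0.549, 0.198, 0.065], 0.66)]
dowel [([0.551, 0.198, 0.065], 0.97)]
[0.53544325 0.10652024 0.06553832] [0.56164692 0.29044195 0.07775763]
0.64 [0.54831896 0.20813492 0.0738374 ] [-0.05236909  0.9986278 ] 0.01980170038563561
```

View pics/b.png

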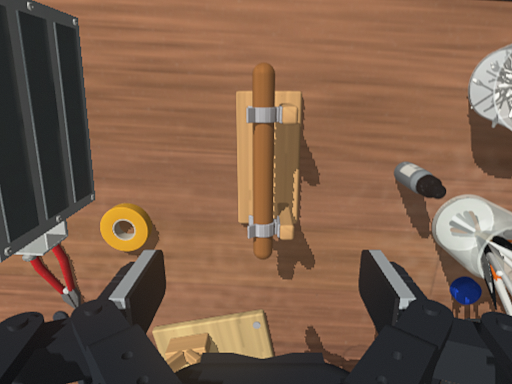

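Call:
send_rows(deltas="0.002 0 0.045 0; 0.002 0 0.09 0; 0.002 0 0.135 0; 0.002 0 0.17 0; 0.002 0 0.185 0")

```text
t: 2.85
eef_pos: [0.5473, 0.1951, 0.0509]
tool_rot: [-0.001, 0.689, 0.725, -0.003]
contact_force: [0.8, 0.1, 0.4]
gripper_width: 1.005
grasp_force: 0.0
```

Call:
send_rows(deltas="0 0 0 0; 0 0 0 0; 0 0 0 0; 0 0 0 0; 0 0 0 0", claw=0, force=70)

```text
t: 3.35
eef_pos: [0.5495, 0.1974, 0.0557]
tool_rot: [0.0, 0.688, 0.725, 0.001]
contact_force: [0.6, 0.1, 3.2]
gripper_width: 0.206
grasp_force: 68.2
```

Call:
send_rows(deltas="0 0 0 0; 0 0 0 0; 0 0 0 0")

```text
t: 3.65
eef_pos: [0.5494, 0.1974, 0.0552]
tool_rot: [0.0, 0.688, 0.725, 0.001]
contact_force: [-2.4, 1.0, 5.1]
gripper_width: 0.208
grasp_force: 68.2
```

Call:
send_rows(deltas="0 -0.012 0 0; 0 -0.024 0 0; 0 -0.036 0 0; 0 -0.05 0 0; 0 -0.055 0 0")

```text
t: 4.15
eef_pos: [0.4914, 0.1938, 0.0539]
tool_rot: [-0.001, 0.688, 0.726, -0.001]
contact_force: [-0.1, -0.4, -0.7]
gripper_width: 0.207
grasp_force: 69.1
```

Call:
send_rows(deltas="0 0 -0.03 0; 0 0 -0.07 0; 0 0 -0.11 0; 0 0 -0.15 0; 0 0 -0.15 0")

```text
t: 4.65
eef_pos: [0.4969, 0.1956, 0.2098]
tool_rot: [0.002, 0.688, 0.725, 0.005]
contact_force: [1.1, 1.0, -0.3]
gripper_width: 0.212
grasp_force: 69.1
```

```bash
python3 - <<'E'
from h import *
from scipy.spatial.transform import Rotation as R
o=bot.get_obs(); print(o['t'],o['eef_pos'],o['gripper_width'])
q=o['tool_rot']; M=R.from_quat([q[1],q[2],q[3],q[0]]).as_matrix(); print(M)
for c in ['wrist','scene','side']:
    p=bot.read_camera(c)
    for n in ['seat','lever_hinge','lever_tip','clamp_jig','dowel']:
        print(c,n,[(np.round(x['xyz'],3).tolist(),round(x['confidence'],2)) for x in bot.landmark_of(p,n)[:2]])
    if c=='wrist':
        save(p,'c.png')
        m=bot.masks_of(p,'dowel')
        if m:
            P=pts(p,m[0]['mask']); print(m[0]['confidence'],P.min(0),P.max(0)); w,V=np.linalg.eigh(np.cov(P.T)); print(V[:,2])
E
```

```text
4.65 [0.49685627 0.19563658 0.20979636] 0.21205179277306718
[[-0.05224443  0.99859414  0.00895933]
 [ 0.99862622  0.05220574  0.00449888]
 [ 0.00402483  0.00918206 -0.99994974]]
wrist seat []
wrist lever_hinge []
wrist lever_tip []
wrist clamp_jig [([0.726, 0.026, 0.001], 0.46)]
wrist dowel [([0.5, 0.199, 0.218], 0.71)]
0.96 [ 0.46656224 -0.03924244 -0.00070543] [0.53772009 0.32770979 0.27753547]
[ 0.04934371 -0.99754544 -0.04968191]
scene seat [([0.485, -0.119, 0.055], 0.95)]
scene lever_hinge [([0.568, -0.176, 0.086], 0.81)]
scene lever_tip [([0.548, -0.185, 0.196], 0.6)]
scene clamp_jig [([0.714, 0.188, -0.002], 0.62), ([0.481, -0.12, 0.002], 0.57)]
scene dowel [([0.495, 0.198, 0.208], 0.56)]
side seat [([0.485, -0.12, 0.055], 0.66), ([0.394, 0.109, -0.002], 0.58)]
side lever_hinge [([0.567, -0.174, 0.088], 0.64), ([0.492, 0.197, 0.215], 0.47)]
side lever_tip [([0.546, -0.179, 0.195], 0.66)]
side clamp_jig [([0.489, -0.122, 0.001], 0.55)]
side dowel [([0.492, 0.199, 0.212], 0.57)]
```

View pics/c.png

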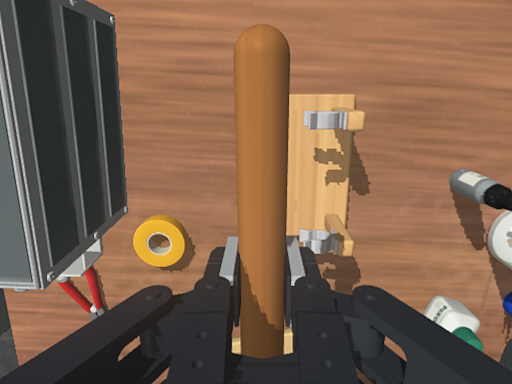

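Call:
send_rows(deltas="0 0 -0.03 0; -0.03 -0.003 -0.06 0; -0.07 -0.006 -0.06 0; -0.115 -0.01 -0.06 -3; -0.16 -0.014 -0.06 -6")

```text
t: 6.1
eef_pos: [0.4883, 0.0322, 0.2648]
tool_rot: [0.0, 0.648, 0.761, 0.0]
contact_force: [1.1, -0.1, -0.5]
gripper_width: 0.21
grasp_force: 69.1
```

Call:
send_rows(deltas="-0.03 0 0 -3; -0.06 0 0 -3; -0.1 0 0 -3; -0.13 0 0 -3; -0.153 0 0 -3")

```text
t: 6.6
eef_pos: [0.5123, -0.1199, 0.2645]
tool_rot: [0.0, 0.63, 0.776, -0.0]
contact_force: [0.6, 0.6, -0.8]
gripper_width: 0.206
grasp_force: 69.1
```

Call:
send_rows(deltas="0 0 0 0; 0 0 0 0; 0 0 0 0")

```text
t: 6.9
eef_pos: [0.5123, -0.1162, 0.2643]
tool_rot: [-0.0, 0.629, 0.778, 0.0]
contact_force: [0.0, -0.3, 0.3]
gripper_width: 0.211
grasp_force: 69.1
```

```bash
python3 - <<'E'
from h import *
o=bot.get_obs(); print(o['t'],o['eef_pos'],o['tool_rot'],o['gripper_width'])
A=[]
for c in ['wrist','scene','side']:
    p=bot.read_camera(c)
    for n in ['seat','lever_hinge','lever_tip','clamp_jig','dowel']:
        print(c,n,[(np.round(x['xyz'],3).tolist(),round(x['confidence'],2)) for x in bot.landmark_of(p,n)[:2]])
    if c=='wrist': save(p,'d.png')
    Q=pts(p,p['depth']>0); A.append(Q)
    k=(abs(Q[:,2]-.012)<.004)&(abs(Q[:,0]-.51)<.16)&(abs(Q[:,1]+.13)<.16)
    if k.sum()>200:
        r=cv2.minAreaRect((Q[k][:,:2]*1000).astype(np.float32)); print('base top',k.sum(),r)
np.save('cloud.npy',np.vstack(A))
E
```

```text
6.9 [ 0.51232066 -0.11619804  0.26427035] [-2.15397145e-04  6.28688220e-01  7.77657396e-01  2.24387982e-04] 0.21058135876102133
wrist seat [([0.484, -0.118, 0.056], 0.73)]
wrist lever_hinge [([0.565, -0.168, 0.087], 0.93)]
wrist lever_tip []
wrist clamp_jig [([0.486, -0.117, 0.002], 0.59)]
wrist dowel [([0.514, -0.117, 0.27], 0.94)]
base top 9988 ((468.36920166015625, -158.7394256591797), (254.0453643798828, 253.5947723388672), 13.82857608795166)
scene seat [([0.483, -0.12, 0.055], 0.87)]
scene lever_hinge [([0.569, -0.174, 0.088], 0.75)]
scene lever_tip [([0.552, -0.183, 0.196], 0.61)]
scene clamp_jig [([0.483, -0.117, 0.004], 0.73)]
scene dowel [([0.482, -0.117, 0.005], 0.67), ([0.51, -0.117, 0.272], 0.66)]
base top 2657 ((469.5522155761719, -159.53018188476562), (252.3686981201172, 256.4759216308594), 14.064884185791016)
side seat [([0.482, -0.12, 0.056], 0.9), ([0.714, 0.19, 0.001], 0.46)]
side lever_hinge [([0.566, -0.175, 0.087], 0.9)]
side lever_tip [([0.55, -0.177, 0.195], 0.61)]
side clamp_jig [([0.492, -0.124, -0.0], 0.9), ([0.55, 0.195, 0.064], 0.55)]
side dowel []
base top 3154 ((470.04388427734375, -158.75015258789062), (252.42584228515625, 256.10882568359375), 13.880823135375977)
```

View pics/d.png

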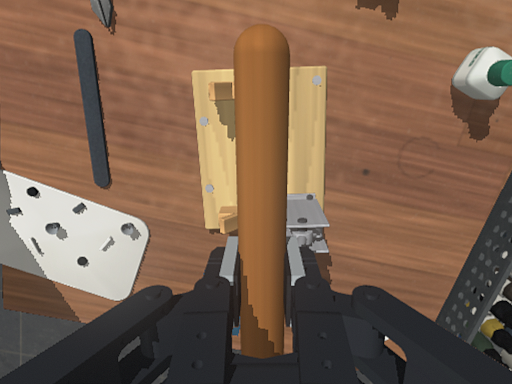

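```bash
python3 - <<'E'
import numpy as np,cv2
Q=np.load('cloud.npy')
s=np.array([.4835,-.119]);a=np.radians(12.3)
c=s+.027*np.array([np.cos(a),np.sin(a)])
k=(abs(Q[:,2]-.012)<.003)&(np.hypot(*(Q[:,:2]-c).T)<.128)
P=Q[k][:,:2]
for y in np.arange(9,16,.5):
    t=np.radians(y);R=np.array([[np.cos(t),np.sin(t)],[-np.sin(t),np.cos(t)]])
    L=(P-s)@R.T; q=np.percentile(L,[.5,99.5],axis=0)*1000
    print(y,q.round(1).tolist(),np.ptp(q,axis=0).round(1))
# cradle tops
t=a;R=np.array([[np.cos(t),np.sin(t)],[-np.sin(t),np.cos(t)]])
L=(Q[:,:2]-s)@R.T
for lo,hi in [(.05,.09),(-.09,-.05)]:
    m=(L[:,1]>lo)&(L[:,1]<hi)&(abs(L[:,0])<.028)&(Q[:,2]>.045)&(Q[:,2]<.064)
    if m.sum()>20:
        print(lo,m.sum())
        for b in np.arange(-.028,.028,.004):
            mm=m&(L[:,0]>=b)&(L[:,0]<b+.004)
            if mm.sum()>3: print('  ',round(b*1000+2),round(np.median(Q[mm,2])*1000,1),mm.sum())
E
```

```text
9.0 [[-51.1, -97.3], [104.7, 96.6]] [155.8 193.9]
9.5 [[-50.6, -97.1], [104.3, 95.9]] [154.9 193. ]
10.0 [[-50.0, -96.9], [103.9, 95.2]] [154.  192.2]
10.5 [[-49.4, -96.7], [103.6, 94.6]] [153.  191.3]
11.0 [[-48.9, -96.6], [103.3, 93.9]] [152.2 190.5]
11.5 [[-48.4, -96.5], [102.9, 93.2]] [151.3 189.7]
12.0 [[-47.9, -96.4], [102.5, 92.5]] [150.4 188.9]
12.5 [[-47.4, -96.4], [102.2, 91.8]] [149.6 188.2]
13.0 [[-47.0, -96.3], [101.9, 91.2]] [148.9 187.5]
13.5 [[-46.8, -96.4], [101.9, 90.8]] [148.7 187.2]
14.0 [[-46.7, -96.4], [102.0, 90.6]] [148.7 187. ]
14.5 [[-46.8, -96.6], [102.1, 90.5]] [148.9 187. ]
15.0 [[-47.3, -96.8], [102.5, 90.2]] [149.7 187. ]
15.5 [[-47.5, -97.1], [102.9, 90.4]] [150.5 187.4]
0.05 596
   -22 55.9 90
   -18 58.1 106
   -14 54.5 100
   -10 50.5 98
   -6 46.6 76
   -2 45.7 5
   2 47.0 5
   6 47.3 26
   10 51.0 35
   14 55.1 32
   18 54.7 19
-0.09 561
   -18 55.8 77
   -14 57.8 97
   -10 54.7 88
   -6 50.6 81
   -2 47.3 51
   6 45.9 5
   10 47.5 37
   14 50.8 44
   18 54.7 46
   22 56.2 30
   26 55.1 4
```

Call:
send_rows(deltas="0 -0.027 0 -2; 0 -0.027 0.04 -2; 0 -0.027 0.085 -2; 0 -0.027 0.13 -2; 0 -0.027 0.165 -2")

```text
t: 8.3
eef_pos: [0.4851, -0.123, 0.0973]
tool_rot: [-0.0, 0.616, 0.788, -0.0]
contact_force: [1.3, 0.4, -1.0]
gripper_width: 0.209
grasp_force: 69.1
```

Call:
send_rows(deltas="0 0 0 0; 0 0 0 0; 0 0 0 0")

```text
t: 8.6
eef_pos: [0.4876, -0.1234, 0.1013]
tool_rot: [0.002, 0.616, 0.788, 0.001]
contact_force: [-0.2, 0.1, -1.3]
gripper_width: 0.215
grasp_force: 69.1
```

```bash
python3 - <<'E'
from h import *
o=bot.get_obs(); print(o['t'],o['eef_pos'],o['tool_rot'],o['contact_force'])
for c in ['wrist','scene']:
    p=bot.read_camera(c)
    print([(np.round(x['xyz'],3).tolist(),round(x['confidence'],2)) for x in bot.landmark_of(p,'dowel')[:2]])
    if c=='scene':
        cv2.imwrite('pics/e.png',cv2.resize(p['img'][200:320,180:350],None,fx=4,fy=4,interpolation=cv2.INTER_CUBIC)[:,:,::-1])
E
```

```text
8.6 [ 0.48756468 -0.12344887  0.1013069 ] [0.00151494 0.61574315 0.78794494 0.00092346] [-0.21281803  0.06037849 -1.25118504]
[([0.486, -0.12, 0.108], 0.62)]
[([0.489, -0.119, 0.111], 0.62)]
```

View pics/e.png

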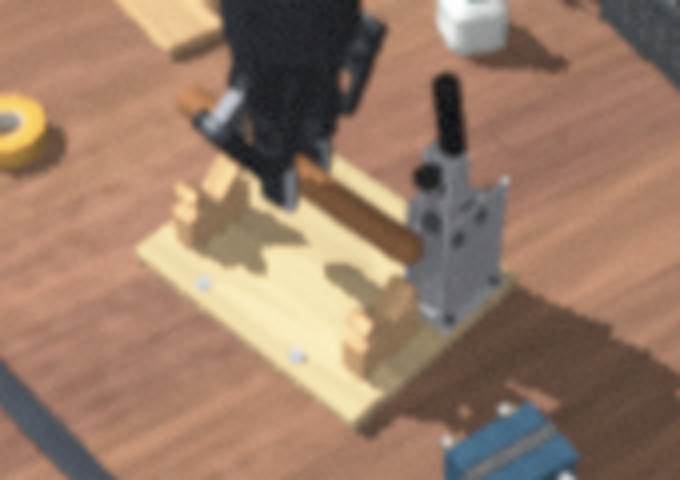

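Call:
send_rows(deltas="0.001 -0.001 0.015 0; 0.001 -0.001 0.03 0; 0.001 -0.001 0.042 0; 0.001 -0.001 0.05 0; 0.001 -0.001 0.05 0")

```text
t: 9.3
eef_pos: [0.4843, -0.1223, 0.0486]
tool_rot: [-0.001, 0.616, 0.788, -0.0]
contact_force: [-0.7, 0.1, -1.5]
gripper_width: 0.209
grasp_force: 69.1
```

Call:
send_rows(deltas="0 0 0.002 0; 0 0 0.004 0; 0 0 0.004 0")

```text
t: 9.6
eef_pos: [0.4859, -0.1224, 0.0463]
tool_rot: [0.001, 0.616, 0.788, 0.001]
contact_force: [-0.9, 1.1, 5.7]
gripper_width: 0.21
grasp_force: 70.0
```

Call:
send_rows(deltas="0 0 0 0; 0 0 0 0; 0 0 0 0; 0 0 0 0", claw=0.6)

```text
t: 10.0
eef_pos: [0.4846, -0.1224, 0.0453]
tool_rot: [-0.0, 0.616, 0.788, -0.0]
contact_force: [0.2, 0.6, 0.1]
gripper_width: 0.599
grasp_force: 0.0
```

Call:
send_rows(deltas="0 0 -0.02 0; 0 0 -0.06 0; 0 0 -0.1 0; 0 0 -0.15 0; 0 0 -0.2 0")

```text
t: 10.5
eef_pos: [0.4839, -0.1224, 0.247]
tool_rot: [-0.0, 0.616, 0.788, -0.0]
contact_force: [0.8, 0.1, 0.4]
gripper_width: 0.6
grasp_force: 0.0
```

Call:
send_rows(deltas="0 0 0 0; 0 0 0 0; 0 0 0 0", claw=0)

```text
t: 10.8
eef_pos: [0.4838, -0.1222, 0.2442]
tool_rot: [-0.001, 0.616, 0.788, -0.001]
contact_force: [0.2, 0.3, -0.3]
gripper_width: 0.094
grasp_force: 0.0
```

```bash
python3 - <<'E'
from h import *
o=bot.get_obs(); print(o['t'],o['eef_pos'],o['tool_rot'],o['contact_force'],o['gripper_width'])
s=np.array([.4855,-.1205]);t=np.radians(13.9);R=np.array([[np.cos(t),np.sin(t)],[-np.sin(t),np.cos(t)]])
A=[]
for c in ['wrist','scene','side']:
    p=bot.read_camera(c); 
    if c=='wrist': save(p,'f.png')
    for n in ['dowel','lever_tip','lever_hinge']:
        for x in bot.landmark_of(p,n)[:1]:
            x3=np.array(x['xyz']);print(c,n,x3.round(3),'jig',(R@(x3[:2]-s)).round(3),round(x['confidence'],2))
    m=bot.masks_of(p,'dowel')
    if m:
        P=pts(p,m[0]['mask']);P=P[(P[:,2]>.045)&(P[:,2]<.07)];L=(P[:,:2]-s)@R.T
        k=abs(L[:,0])<.02
        w,V=np.linalg.eigh(np.cov(L[k].T));print(' mask',L[k].min(0),L[k].max(0),V[:,1],P[:,2].max())
    Q=pts(p,p['depth']>0);L=(Q[:,:2]-s)@R.T
    k=(abs(L[:,1]+.072)<.03)&(L[:,0]>-.02)&(L[:,0]<.08)&(Q[:,2]>.15)&(Q[:,2]<.215)
    if k.sum()>5: print(' lever',k.sum(),np.percentile(np.c_[L[k],Q[k,2]],[2,50,98],axis=0).round(3).tolist())
E
```

```text
10.8 [ 0.48379147 -0.12218559  0.2442175 ] [-8.96712192e-04  6.15623736e-01  7.88039554e-01 -5.21973688e-04] [ 0.1634839   0.2917243  -0.31197353] 0.09372144764733958
wrist dowel [ 0.485 -0.123  0.053] jig [-0.001 -0.003] 0.85
wrist lever_hinge [ 0.565 -0.171  0.087] jig [ 0.065 -0.068] 0.68
 mask [-0.01947293 -0.07771989] [0.01998102 0.07880741] [4.39194825e-04 9.99999904e-01] 0.06999561115593927
 lever 325 [[0.044, -0.071, 0.15], [0.05, -0.066, 0.161], [0.06, -0.065, 0.176]]
scene dowel [ 0.489 -0.122  0.06 ] jig [ 0.003 -0.002] 0.8
scene lever_tip [ 0.548 -0.182  0.198] jig [ 0.045 -0.075] 0.48
scene lever_hinge [ 0.57  -0.176  0.086] jig [ 0.069 -0.074] 0.81
 mask [-0.01285438 -0.09544951] [0.01301235 0.08783892] [5.47200317e-04 9.99999850e-01] 0.06846222073899655
 lever 122 [[0.039, -0.081, 0.151], [0.045, -0.076, 0.179], [0.055, -0.068, 0.196]]
side dowel [ 0.486 -0.119  0.056] jig [0.001 0.001] 0.93
side lever_tip [ 0.546 -0.181  0.194] jig [ 0.044 -0.073] 0.81
side lever_hinge [ 0.57  -0.177  0.088] jig [ 0.069 -0.075] 0.56
 mask [-0.01097867 -0.09585484] [0.00865939 0.08680147] [-0.00749677  0.9999719 ] 0.06727871784351636
 lever 205 [[0.041, -0.081, 0.151], [0.047, -0.077, 0.176], [0.058, -0.07, 0.196]]
```

View pics/f.png

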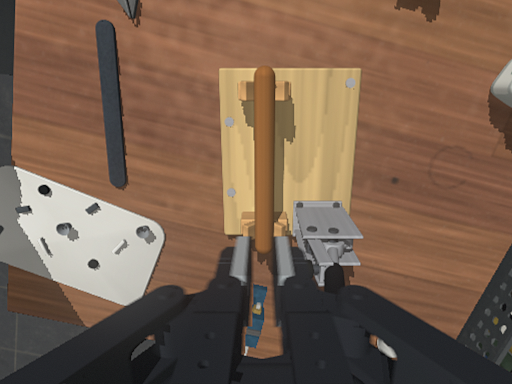

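Call:
send_rows(deltas="-0.036 0 0 0; -0.072 0 0 0; -0.072 0 0.03 0; -0.072 0 0.06 0; -0.072 0 0.073 0")

```text
t: 12.05
eef_pos: [0.5007, -0.192, 0.1699]
tool_rot: [-0.002, 0.616, 0.788, -0.001]
contact_force: [0.4, 0.8, 0.3]
gripper_width: 0.001
grasp_force: 0.0
```

Call:
send_rows(deltas="0 0 0 0; 0 0.008 0 0; 0 0.016 0 0; 0 0.023 0 0; 0 0.03 0 0")

```text
t: 12.55
eef_pos: [0.5321, -0.1849, 0.1732]
tool_rot: [0.0, 0.615, 0.788, 0.0]
contact_force: [-4.6, -1.7, 2.3]
gripper_width: -0.0
grasp_force: 2.0
```

Call:
send_rows(deltas="0 0.009 0 0; 0 0.018 0 0; 0 0.028 0 0; 0 0.038 0 0; 0 0.047 0 0")

```text
t: 13.05
eef_pos: [0.574, -0.1747, 0.1711]
tool_rot: [-0.003, 0.616, 0.788, -0.002]
contact_force: [-10.6, -3.2, -3.7]
gripper_width: 0.002
grasp_force: 4.5
```

Call:
send_rows(deltas="0 0.007 0.002 0; 0 0.014 0.004 0; 0 0.021 0.007 0; 0 0.027 0.01 0; 0 0.027 0.01 0")

```text
t: 13.55
eef_pos: [0.6012, -0.1676, 0.1606]
tool_rot: [-0.002, 0.616, 0.788, -0.002]
contact_force: [-5.5, -0.8, 0.1]
gripper_width: 0.002
grasp_force: 2.1
```

Call:
send_rows(deltas="0 0.008 0.005 0; 0 0.015 0.01 0; 0 0.02 0.015 0; 0 0.025 0.021 0; 0 0.029 0.026 0")

```text
t: 14.05
eef_pos: [0.6322, -0.1595, 0.1359]
tool_rot: [0.0, 0.615, 0.788, 0.0]
contact_force: [0.1, -0.2, 0.3]
gripper_width: -0.001
grasp_force: 0.0
```

```bash
cat > chk.py <<'E'
from h import *
import sys
o=bot.get_obs(); print(o['t'],o['eef_pos'],o['contact_force'])
s=np.array([.4855,-.1205]);t=np.radians(13.9);R=np.array([[np.cos(t),np.sin(t)],[-np.sin(t),np.cos(t)]])
ims=[]
for c in ['scene','side']:
    p=bot.read_camera(c); ims.append(p['img'][170:350,150:370])
    for n in ['dowel','lever_tip','clamp_pad']:
        for x in bot.landmark_of(p,n)[:1]:
            x3=np.array(x['xyz']);print(c,n,x3.round(3),'jig',(R@(x3[:2]-s)).round(3),round(x['confidence'],2))
cv2.imwrite('pics/'+sys.argv[1],cv2.resize(np.hstack(ims),None,fx=1.8,fy=1.8)[:,:,::-1])
E
python3 chk.py g.png
```

```text
14.05 [ 0.63215755 -0.15950385  0.13591297] [ 0.11907881 -0.16556011  0.329158  ]
scene dowel [ 0.484 -0.12   0.055] jig [-0.001  0.001] 0.96
scene lever_tip [ 0.671 -0.153  0.115] jig [ 0.173 -0.076] 0.55
side dowel [ 0.486 -0.121  0.056] jig [ 0. -0.] 0.61
side lever_tip [ 0.672 -0.146  0.109] jig [ 0.175 -0.07 ] 0.89
side clamp_pad [ 0.501 -0.188  0.066] jig [-0.001 -0.069] 0.61
```

View pics/g.png

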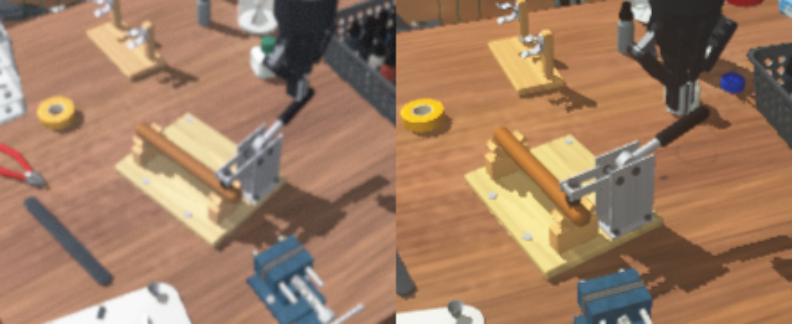

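The lever is snapped closed: its tip sits at (0.174, 0.112) in the jig's x–z plane, against an expected (0.175, 0.113). The pad is on the dowel, so I'm backing off upwards.

Call:
send_rows(deltas="0 0 -0.02 0; 0 0 -0.05 0; 0 0 -0.09 0; 0 0 -0.12 0; 0 0 -0.12 0")

```text
t: 14.95
eef_pos: [0.6337, -0.161, 0.262]
tool_rot: [0.004, 0.616, 0.788, 0.002]
contact_force: [0.5, 0.5, 0.3]
gripper_width: -0.001
grasp_force: 0.0
```

Call:
send_rows(deltas="0 0 0 0; 0 0 0 0; 0 0 0 0; 0 0 0 0; 0 0 0 0")

```text
t: 15.45
eef_pos: [0.6309, -0.16, 0.2556]
tool_rot: [-0.001, 0.616, 0.788, -0.0]
contact_force: [-1.8, 0.1, 0.2]
gripper_width: -0.0
grasp_force: 0.0
```

```bash
python3 chk.py h.png; python3 -c "
from station import bot
print(bot.hand_in())"
```

```text
15.45 [ 0.63090356 -0.16000866  0.25556161] [-1.76671814  0.05537693  0.20277172]
scene dowel [ 0.491 -0.119  0.054] jig [ 0.006 -0.   ] 0.82
scene lever_tip [ 0.672 -0.15   0.114] jig [ 0.174 -0.074] 0.53
side dowel [ 0.486 -0.119  0.057] jig [0.001 0.001] 0.82
side lever_tip [ 0.67  -0.146  0.11 ] jig [ 0.173 -0.07 ] 0.95
side clamp_pad [ 0.504 -0.19   0.065] jig [ 0.001 -0.072] 0.37
the job is handed in; nothing more can be done
None
```

The dowel lies in both V-cradles under the closed clamp, the arm is clear, and I handed the job in at about 15.5 s; no verdict came back, and the pad's pressing force was never measured, only seen to be down on the dowel.

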